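# Seat the tube block in the bench shaker and latch it

## Robot

A 7-joint arm with a two-finger parallel gripper is mounted at the origin on the work surface. World frame = base frame: x ahead of the robot, y to its left, z up, the work surface at z = 0. Lengths are in m, angles in rad, forces in N, time in s.
With the tool pointing down it reaches from about 0.425 to 0.95 m from the base axis. Payload 4.7 kg.
Tool frame: the origin (TCP) lies on the centre line of the jaws, within the pads' length; the fingertips stand 17 mm ahead of it and the grasp point (between the pads) lies 2 mm behind it; z points along the fingers, y is the line along which they close (so a half turn about z gives the same grasp; the last joint's range is limited). The gripper opens to 85 mm and grips with 20 to 120 N. Pads are 22 mm wide; open, the fingers measure 114 mm over their backs; the gripper's body (76 mm by 85 mm) begins 54 mm behind the grasp point. The pads swing forward as they close: fully open they stand 13 mm farther back than shut.
Start: joints at [-1.292, 0.469, -0.049, 1.532, 0.024, 1.141, -0.082], TCP at [0.204, 0.643, 0.222] pointing down, gripper open.
Joint ranges: [-2.59, 2.59], [-0.33, 1.99], [-1.39, 1.29], [0.1, 2.45], [-1.04, 4.18], [0.21, 1.99], [-2.66, 2.66]. Speed limits (rad/s): [2.57, 2.57, 3.14, 3.14, 3.14, 3.14, 3.14].

## Interface

Orientations are given as a unit quaternion [x, y, z, w].
In Python, from workcell import state, viewer, r gives the robot as it stands. The module is installed in compiled form; this text tells all that it offers.
- The arm moves only by the shell command python3 -m inch 'ROWS' [OPENING] [FORCE]. ROWS is JSON, a list of rows, each an object with "travel": the shift along the tool's x, y, z in units of 0.3 m (1.0 is 0.3 m), a list of three; "delta_rot": the turn, a rotation vector about the tool's x, y, z in units of 2 pi rad (1.0 is 2 pi rad), a list of three. In form: [{"travel": [x, y, z], "delta_rot": [rx, ry, rz]}, ...]. A call has 1 to 20 rows; each row shifts and turns the commanded pose from where the row before left it, along the tool's axes as they then stand; what a row does not reach is not made up. A row lasts 1/12 s, in which the tool goes at most 41.7 mm and 7.16 degrees, less where a joint would pass 70% of its speed; a pose out of reach is approached as far as the arm can. A call with a number of a shift or a turn outside -1 to 1 is refused whole. A call with a gripper value outside its range is refused whole. OPENING is the closure, from 0 (fully open) to 1 (shut), set as the call begins (- or left out, the last holds). The fingers move at their own pace and stop on an object; FORCE is the grip in N (left out, the last holds). Time passes only in rows, so rows that do not move let the fingers close. It gives the time, the measured TCP pose, the force, the opening and the grip force at its end, in the units of the state.
- state(): the state, without advancing time (a new reading comes with each control period).
- viewer.snapshot(name): name is "side" or "top" or "wrist"; returns the picture (420x560x3 uint8, red, green, blue); there is no depth.
- viewer.camera_model(name): a dict with "K" (3x3 intrinsics, pixels), "extrinsics" (4x4, takes a point from world to camera coordinates). Camera axes: x right, y down, z forward; pixel columns grow to the right and rows downward; lengths in m; the calibration is good to about 2 mm. A picture is of the moment at which its call begins: read the wrist's pose just before it. camera_model takes no time and is no camera call; for the wrist camera it gives the pose at the moment of the call.
- r.sign_off(): hands the job in; it is judged then, once.
The state is a dict: "time_s": time; "joint_positions": joint angles; "dq": joint speeds; "joint_torque": joint torques, N m; "tcp_pos": TCP position; "tcp_rot": TCP orientation; "contact_force": force on the tool from outside, world axes, zero at the start; "wrist_torque": the same for the moment, N m; "grip_width": finger opening in m; "grip_force": force on a finger pad.
Only numpy, scipy, OpenCV 4.12 (cv2) and the standard library are available. Lean on these libraries where they do the work, as an engineer would, in place of code of your own. Each camera call takes 0.05 s, during which the arm holds its last target. There are 200 camera calls.

## Task

Take the long metal tube block out of the sloped rack and set it flat and square, fully home, in the pocket of the bench shaker; lower it in, do not drop it. Then swing the shaker's latch by its upright knob all the way round to its stop, so that its tongue lies over the foot of the block, let go, and leave the bottle, the jar and the small square block where they are.

Things in the scene. Friction and masses are not known exactly. Their poses are not given: they have to be found in the camera images.
- block: Long tube block, bare aluminium, about 0.45 kg, the same either way round. Foot 120 x 60 x 20 mm (x, y, z); centred on it a body 84 x 54 mm reaching from 20 to 50 mm height, eight dark holes in its top; an 18 mm ledge is left at each end. Origin: centre of its underside; x along its length, z up. It starts in the rack, tilted 25 degrees, -x end lower.
- rack: Steel sloped rack, fixed. Origin: centre of its underside. Its bed, 140 x 78 mm, is inclined 25 degrees, rising towards the rack's +x (away from the robot at yaw 0); bed normal (-0.423, 0, 0.906) in the rack's frame. A lip 15 mm high closes the low end; rails 9 mm high run along both sides, 3 mm of play each side of the block. Nothing stands above it.
- rest (a point): Centre of the upper face of the rack's bed, 85 mm above the table; axes as the rack. The underside of the block starts on it, about 3 mm down the slope.
- shaker: Bench shaker, fixed, 270 x 170 mm (x, y), white with a grey deck whose top is 54 mm above the table. Origin at the centre of its underside. It carries the pocket towards its +x end and the latch on the -x side of the pocket; its control panel faces -x.
- nest (a point): Centre of the floor of the shaker's pocket, 40 mm above the table; axes as the shaker. The pocket is rectangular, 124 x 64 mm (x, y), 14 mm deep, with its mouth bevelled by 3 mm. When the block is home its origin is within 3 mm of this point sideways, its underside lies on the floor, and its x lies along the shaker's x, either way round.
- latch (a joint): Angle of the swing latch, rad: at 0 (open) the knob points to the shaker's +y, the tongue to -y; it grows anticlockwise seen from above to the stop at 1.57 (latched): knob to -x, tongue to +x over the block's foot. Starts between 0 and 0.2; slight friction (0.04 N m), stays where left. A block that is not home stands in its way.
- latch_knob (a point): Centre of the top of the latch's black upright knob, a cylinder 18 mm in diameter, 46 mm of it above the latch's arm, its axis 50 mm from the pivot; its top is 117.5 mm above the table.
- latch_pivot (a point): The latch's upright pivot axis at the underside of the latch arm (63.5 mm above the table, 3.5 mm above the block's foot when home); axes as the shaker. It lies 85 mm from the pocket's centre towards the shaker's -x. The arm is a bar 18 mm wide, 8 mm thick; the tongue reaches 36 mm from the pivot, on the far side from the knob.
- bottle: Bystander: white capped bottle, 68 mm in diameter, 140 mm high; origin at the centre of its underside.
- jar: Bystander: amber jar with a black lid, 72 mm in diameter, 100 mm high; origin at the centre of its underside.
- spare: Bystander: small square tube block of aluminium, 70 x 70 x 36 mm, nine holes; origin at the centre of its underside.

How it is judged:
On the way, in this order (a step that is already met when the one before it is completed fails the run):
1. the block is lifted out of the rack: its underside is more than 60 mm from the bed's centre and it no longer touches the rack (distance between block and rest above 0.06 m and contact force between block and rack below 0.05 N), for 0.1 s.
2. with the latch still open (below 0.5 rad), the block is home in the pocket: flat, square, its underside on the floor (horizontal distance between block and nest below 0.004 m and z of block in the frame of nest below 0.002 m and angle between block's own z axis and vertical below 0.025 rad and angle between the x axis of block and the x axis of shaker, either way round below 0.08 rad and value of joint latch below 0.5 rad), for 0.2 s.
3. the latch is swung to its stop (above 1.4 rad) over the foot of the seated block (horizontal distance between block and nest below 0.004 m and z of block in the frame of nest below 0.002 m and angle between block's own z axis and vertical below 0.025 rad and angle between the x axis of block and the x axis of shaker, either way round below 0.08 rad and value of joint latch above 1.4 rad), for 0.2 s.
At the end, for the whole second after the job is handed in: The block lies at rest in the shaker's pocket: its origin within 4 mm of the pocket's centre sideways and 2 mm of its floor, tilted less than 0.025 rad, its length within 0.08 rad of the shaker's x; the latch stands above 1.4 rad and is still (all of step 3 and linear speed of block below 0.01 m/s and velocity of joint latch below 0.05 rad/s); the robot touches nothing.
It fails at once if the block is let go over the pocket with its underside more than 25 mm above the pocket's floor (dropped in) (horizontal distance between block and nest below 0.06 m and z of block in the frame of nest above 0.025 m and contact force between the fingers and block below 0.05 N).
It fails at once if the bottle, the jar or the small square block is moved more than 25 mm or tipped over 0.3 rad (distance of any of bottle, jar, spare from where it was at the start of the episode above 0.025 m or angle between any of bottle, jar, spare's own z axis and vertical above 0.3 rad).
It also fails if it takes over 59 s, if anything falls off the work surface, if the arm or the gripper's body presses on something with over 40 N, if the wrist force passes 120 N, or if a joint passes its speed limit or range.

## Working session

There is one attempt and no reset: what is moved stays moved. The work goes in short steps, Python scripts to look and compute and a shell command to move; the robot and the scene stay as the last step left them, time stands still between calls to the robot, and variables do not carry over. Pictures are saved under pics/ and viewed, at most 10 in all, crops included, and the job is handed in when it is done.

```bash
mkdir -p pics; python3 - <<'E'
from workcell import state, viewer, r
import cv2, numpy as np
s=state();print({k:np.round(v,3).tolist() for k,v in s.items()})
for n in("top","side"):
    m=viewer.camera_model(n);print(n,np.round(m["K"],1).tolist(),np.round(m["extrinsics"],4).tolist())
    cv2.imwrite(f"pics/{n}0.png",viewer.snapshot(n)[:,:,::-1])
E
```

```text
{'time_s': 0.0, 'joint_positions': [-1.292, 0.469, -0.049, 1.534, 0.024, 1.141, -0.082], 'dq': [-0.001, -0.002, -0.0, -0.002, 0.0, 0.0, -0.001], 'joint_torque': [0.001, -51.031, -0.047, -23.771, 0.011, 0.008, -0.0], 'tcp_pos': [0.204, 0.643, 0.221], 'tcp_rot': [0.153, 0.988, -0.001, -0.0], 'contact_force': [-0.352, -0.897, -0.132], 'wrist_torque': [0.045, 0.039, -0.018], 'grip_force': 0.0, 'grip_width': 0.085}
top [[464.8, 0.0, 281.5], [0.0, 464.8, 210.8], [0.0, 0.0, 1.0]] [[0.0128, -0.9999, 0.0095, -0.0022], [-0.9946, -0.0137, -0.1026, 0.6433], [0.1027, -0.0081, -0.9947, 1.6107], [0.0, 0.0, 0.0, 1.0]]
side [[462.5, 0.0, 281.6], [0.0, 462.5, 212.1], [0.0, 0.0, 1.0]] [[0.9435, -0.3306, 0.0215, -0.5836], [-0.1994, -0.6185, -0.7601, 0.2189], [0.2645, 0.7129, -0.6495, 1.3164], [0.0, 0.0, 0.0, 1.0]]
```

View pics/top0.png

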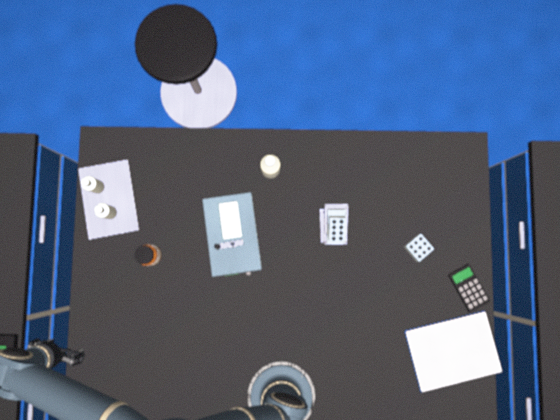

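View pics/side0.png

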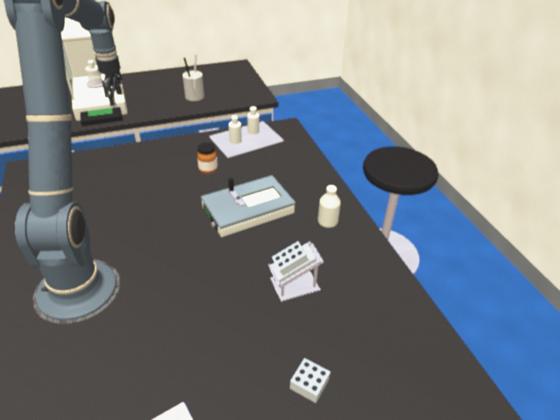

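The top view shows the shaker at about (232,235) with its pocket at (231,220) and the knob at (217,246). The rack and block are at (337,228), the bottle at (270,166), the jar at (147,255) and the spare at (420,248). The side view agrees: the rack rises to the right (+x), and the latch is open. I'll get coarse positions next, then take a close wrist view.

```bash
cat >h.py <<'E'
import numpy as np, cv2
from scipy.spatial.transform import Rotation as R
from workcell import state, viewer, r
def cast(m,uv,z):
    "pixels -> world points on plane z"
    uv=np.atleast_2d(np.array(uv,float)); E=m["extrinsics"]; Rt=E[:3,:3]; c=-Rt.T@E[:3,3]
    d=np.c_[uv,np.ones(len(uv))]@np.linalg.inv(m["K"]).T@Rt
    return c+d*((z-c[2])/d[:,2])[:,None]
def proj(m,P):
    p=np.atleast_2d(P)@m["extrinsics"][:3,:3].T+m["extrinsics"][:3,3]; p=p@m["K"].T; return p[:,:2]/p[:,2:]
def tri(ms,uvs):
    A=[];b=[]
    for m,uv in zip(ms,uvs):
        E=m["extrinsics"];c=-E[:3,:3].T@E[:3,3];d=cast(m,uv,0)[0]-c;d/=np.linalg.norm(d)
        M=np.eye(3)-np.outer(d,d);A.append(M);b.append(M@c)
    A=np.vstack(A);b=np.hstack(b);p=np.linalg.lstsq(A,b,rcond=None)[0];return p,np.abs(A@p-b).max()
def go(p,yaw=None,Rg=None):
    "prints shift (tool axes, units 0.3 m) and turn (units 2pi) to reach p / tool rotation Rg (row moves: turn last)"
    s=state();Rc=R.from_quat(s["tcp_rot"])
    t=Rc.inv().apply(np.array(p)-s["tcp_pos"]); print("travel/0.3",np.round(t/.3,4),"mm",np.round(t*1e3,1))
    if Rg is not None: w=(Rc.inv()*Rg).as_rotvec(); print("rot/2pi",np.round(w/2/np.pi,4),"deg",np.round(np.degrees(w),1))
def save(n,f):
    m=viewer.camera_model(n);im=viewer.snapshot(n)[:,:,::-1].copy();cv2.imwrite(f"pics/{f}.png",im);np.savez(f"pics/{f}.npz",K=m["K"],extrinsics=m["extrinsics"]);return im,m
def load(f): return cv2.imread(f"pics/{f}.png"),dict(np.load(f"pics/{f}.npz"))
E
python3 - <<'E'
from h import *
t=viewer.camera_model("top");w=viewer.camera_model("wrist");s=state()
def P(n,uv,z):print(n,np.round(cast(t,uv,z),3).tolist())
P("knob",[217,246],.117);P("shaker corners",[[203,198],[252,193],[261,270],[212,276]],.054);P("pocket",[231,220],.04)
P("block body top",[338,230],.13);P("rack upper",[[329,205],[349,205],[347,244],[327,243]],.11)
P("bottle",[270,166],.14);P("jar",[147,255],.1);P("spare",[420,248],.036)
E=w["extrinsics"];c=-E[:3,:3].T@E[:3,3];Rc=R.from_quat(s["tcp_rot"])
print("K",w["K"],"cam in tool",Rc.inv().apply(c-s["tcp_pos"]),"axes",np.round(Rc.as_matrix().T@E[:3,:3].T,3),"tool",np.round(Rc.as_matrix(),3))
E
```

```text
knob [[0.514, 0.22, 0.117]]
shaker corners [[0.682, 0.281, 0.054], [0.702, 0.111, 0.054], [0.435, 0.074, 0.054], [0.413, 0.242, 0.054]]
pocket [[0.608, 0.183, 0.04]]
block body top [[0.572, -0.181, 0.13]]
rack upper [[0.657, -0.153, 0.11], [0.658, -0.221, 0.11], [0.527, -0.214, 0.11], [0.529, -0.147, 0.11]]
bottle [[0.782, 0.047, 0.14]]
jar [[0.481, 0.456, 0.1]]
spare [[0.518, -0.482, 0.036]]
K [[335.62414079   0.         277.3813274 ]
 [  0.         335.62414079 209.9439398 ]
 [  0.           0.           1.        ]] cam in tool [ 0.0681172   0.00027805 -0.15016687] axes [[-0.    -0.962 -0.272]
 [ 1.     0.    -0.   ]
 [ 0.    -0.272  0.962]] tool [[-0.953  0.303 -0.   ]
 [ 0.303  0.953 -0.002]
 [-0.    -0.002 -1.   ]]
```

```bash
python3 -m inch '[{"travel":[-0.05,-0.04,-0.03],"delta_rot":[0,0,0]},{"travel":[-0.09,-0.07,-0.03],"delta_rot":[0,0,0]},{"travel":[-0.1,-0.075,-0.03],"delta_rot":[0,0,0]},{"travel":[-0.1,-0.075,-0.03],"delta_rot":[0,0,0]},{"travel":[-0.1,-0.075,-0.03],"delta_rot":[0,0,0]},{"travel":[-0.1,-0.075,-0.03],"delta_rot":[0,0,0]},{"travel":[-0.1,-0.075,-0.03],"delta_rot":[0,0,0]},{"travel":[-0.1,-0.075,-0.03],"delta_rot":[0,0,0]},{"travel":[-0.1,-0.075,-0.03],"delta_rot":[0,0,0]},{"travel":[-0.1,-0.075,-0.03],"delta_rot":[0,0,0]},{"travel":[-0.1,-0.075,-0.03],"delta_rot":[0,0,0]},{"travel":[-0.1,-0.075,0],"delta_rot":[0,0,0]},{"travel":[-0.1,-0.075,0],"delta_rot":[0,0,0]},{"travel":[-0.1,-0.075,0],"delta_rot":[0,0,-0.012]},{"travel":[-0.1,-0.075,0],"delta_rot":[0,0,-0.015]},{"travel":[-0.1,-0.07,0],"delta_rot":[0,0,-0.015]},{"travel":[-0.05,-0.03,0],"delta_rot":[0,0,-0.015]},{"travel":[0,0,0],"delta_rot":[0,0,-0.014]},{"travel":[0,0,0],"delta_rot":[0,0,0]},{"travel":[0,0,0],"delta_rot":[0,0,0]}]' 0
python3 - <<'E'
from h import *
print(state()["dq"]);save("wrist","w1")
E
```

```text
time_s: 1.77
tcp_pos: [0.5608, 0.1696, 0.3206]
tcp_rot: [-0.068, 0.998, 0.0, -0.001]
contact_force: [-0.9, 1.1, 0.8]
grip_width: 0.0855
grip_force: 0.0
[-0.01878803 -0.00821622 -0.00671362  0.00385727 -0.00034948 -0.00136254
 -0.00520953]
```

View pics/w1.png

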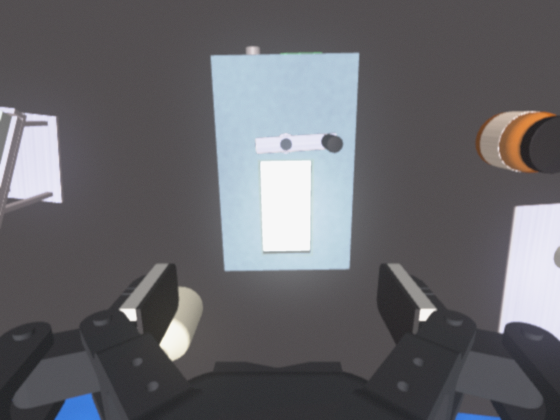

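The wrist view shows the pocket floor at columns 261–311, rows 160–251. The pivot is at (286,144), the knob top near (332,143), and the deck spans 214–358 by 55–271. I'll measure these.

```bash
python3 - <<'E'
from h import *
im,m=load("w1");hsv=cv2.cvtColor(im,cv2.COLOR_BGR2HSV)
print(im[205,286],im[100,240],im[144,286],im[140,310],im[144,335],im[255,286])
def rect(mask,z,name):
    c=max(cv2.findContours(mask,0,1)[0],key=cv2.contourArea)
    px=cv2.boundingRect(c);P=cast(m,c[:,0],z)[:,:2]
    (cx,cy),(a,b),an=cv2.minAreaRect((P*1000).astype(np.float32));print(name,px,np.round([cx,cy,a,b,an],1))
roi=np.zeros(im.shape[:2],np.uint8);roi[157:256,255:318]=255
w=cv2.inRange(im,(235,235,235),(255,255,255))&roi
for z in(.04,.051,.054):rect(w,z,f"pocket z{z}")
d=cv2.inRange(im,(110,90,70),(255,255,255));roi[:]=0;roi[50:280,205:370]=255
rect(cv2.morphologyEx(d&roi,cv2.MORPH_OPEN,np.ones((15,15))),.054,"deck")
k=cv2.inRange(hsv,(0,0,0),(180,255,75));roi[:]=0;roi[130:158,315:350]=255
c=max(cv2.findContours(k&roi,0,1)[0],key=cv2.contourArea);print("knob px",cv2.boundingRect(c))
cv2.imwrite("pics/w1c.png",cv2.resize(im[120:265,210:370],None,fx=5,fy=4,interpolation=cv2.INTER_CUBIC)[:600])
E
```

```text
[247 247 247] [219 204 183] [150 135 129] [242 231 230] [102  95  94] [226 218 201]
pocket z0.04 (261, 161, 50, 90) [608.2 186.8 122.8  64.4   8.4]
pocket z0.051 (261, 161, 50, 90) [605.2 186.1 119.7  62.7   8.4]
pocket z0.054 (261, 161, 50, 90) [604.5 185.9 118.9  62.3   8.4]
deck (211, 50, 148, 224) [558.7 179.6 279.1 173.2   8.6]Traceback (most recent call last):
  File "<stdin>", line 14, in <module>
ValueError: max() iterable argument is empty
```

```bash
python3 -m inch '[{"travel":[0.02,-0.06,0],"delta_rot":[0,0,0]},{"travel":[0.03,-0.11,0],"delta_rot":[0,0,0]},{"travel":[0.03,-0.12,0],"delta_rot":[0,0,0]},{"travel":[0.03,-0.12,0],"delta_rot":[0,0,0]},{"travel":[0.03,-0.12,0],"delta_rot":[0,0,0]},{"travel":[0.03,-0.12,0],"delta_rot":[0,0,0]},{"travel":[0.03,-0.12,0],"delta_rot":[0,0,0]},{"travel":[0.03,-0.12,0],"delta_rot":[0,0,0]},{"travel":[0.03,-0.11,0],"delta_rot":[0,0,0.008]},{"travel":[0.03,-0.09,0],"delta_rot":[0,0,0.008]},{"travel":[0,-0.05,0],"delta_rot":[0,0,0.008]},{"travel":[0,0,0],"delta_rot":[0,0,0]},{"travel":[0,0,0],"delta_rot":[0,0,0]}]'
python3 - <<'E'
from h import *
im,m=load("w1")
print("pivot",cast(m,[286,144],.0715),"knob",cast(m,[334,143],.1175))
save("wrist","w2")
cv2.imwrite("pics/w1c.png",cv2.resize(im[120:265,210:370],None,fx=5,fy=4,interpolation=cv2.INTER_CUBIC))
E
```

```text
time_s: 2.9
tcp_pos: [0.5197, -0.18, 0.3211]
tcp_rot: [0.006, 1.0, 0.001, 0.0]
contact_force: [-0.4, 1.0, 0.1]
grip_width: 0.0853
grip_force: 0.0
pivot [[0.52396907 0.17451459 0.0715    ]] knob [[0.51270546 0.22197784 0.1175    ]]
```

View pics/w2.png

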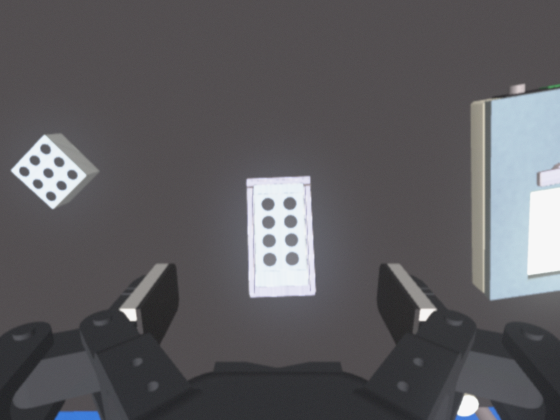

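View pics/w1c.png

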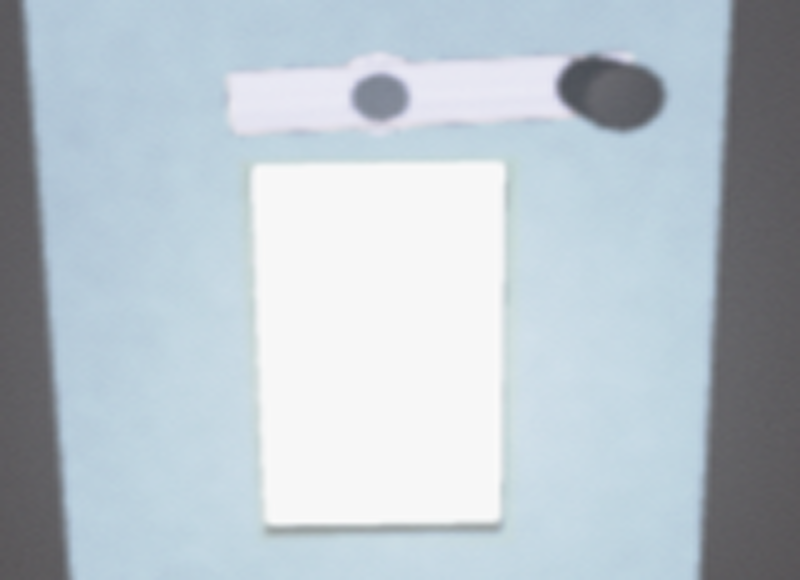

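The crop confirms the latch is open, with the pivot at (524, 174.5) mm and the knob at (513, 222) mm, 49 mm apart as specified. The wrist view of the rack shows the eight holes at columns 268–292, rows 204–260. Next I'll work out the block's pose.

```bash
python3 - <<'E'
from h import *
im,m=load("w2");g=cv2.cvtColor(im,cv2.COLOR_BGR2GRAY)
roi=g[192:275,255:308];_,b=cv2.threshold(roi,0,255,cv2.THRESH_BINARY_INV+cv2.THRESH_OTSU)
n,_,st,ce=cv2.connectedComponentsWithStats(b)
h=np.array([c+[255,192] for c,s in zip(ce[1:],st[1:]) if 60<s[4]<350]);print(np.round(h,1).tolist())
E=m["extrinsics"];c0=-E[:3,:3].T@E[:3,3];yaw=0
d=cast(m,h,0)-c0
C=cast(m,h,.129).mean(0)
for i in range(6):
    nrm=np.array([-.423*np.cos(yaw),-.423*np.sin(yaw),.906])
    P=c0+d*((nrm@(C-c0))/(d@nrm))[:,None];C=P.mean(0)+(c:=0);C=C+(cast(m,proj(m,C),.129)[0]-C)
    Q=P-P.mean(0);u=np.linalg.svd(Q)[2][0];u*=np.sign(u[0]);yaw=np.arctan2(u[1],u[0])
print("top centre",C,"yaw deg",np.degrees(yaw),"pitch",np.degrees(np.arcsin(u[2])))
v=np.cross(nrm,u);print("grid along/across mm",np.round(np.c_[Q@u,Q@v]*1e3,1).tolist())
# cross check: triangulate with top view of whole rack: steel outline low/high rail corners
x=np.array([np.cos(yaw)*.906,np.sin(yaw)*.906,.423]);y=np.array([-np.sin(yaw),np.cos(yaw),0])
org=C-.05*nrm;print("block origin",org,"rest",org+.003*x)
t=viewer.camera_model("top");print("top-view px predicted of top centre",proj(t,C))
A=R.from_matrix(np.c_[-x,y,-nrm]);print("quat",A.as_quat())
go(org+.044*nrm+.10*nrm,Rg=A)
E
```

```text
[[289.4, 203.0], [267.6, 203.9], [290.1, 221.0], [268.1, 221.8], [291.0, 239.4], [268.8, 240.2], [269.2, 258.9], [291.8, 258.2]]
top centre [ 0.57158328 -0.17824903  0.129     ] yaw deg 1.6198161569414005 pitch 25.02727879238049
grid along/across mm [[-29.8, 12.0], [-29.8, -11.9], [-10.0, 11.9], [-10.0, -12.0], [10.0, 11.9], [9.9, -11.9], [29.8, -12.0], [29.9, 12.0]]
block origin [ 0.59272483 -0.17765118  0.0837    ] rest [ 0.59544175 -0.17757435  0.084969  ]
top-view px predicted of top centre [[337.0874704  230.08697441]]
quat [-0.01379931  0.97614692  0.00306268  0.21665037]
travel/0.3 [-0.0395 -0.0017  0.356 ] mm [-11.8  -0.5 106.8]
rot/2pi [-0.0011 -0.0695 -0.006 ] deg [ -0.4 -25.   -2.2]
```

```bash
python3 -m inch '[{"travel":[-0.01,0,0.05],"delta_rot":[0,0,-0.006]},{"travel":[-0.01,0,0.08],"delta_rot":[0,0,0]},{"travel":[-0.01,0,0.09],"delta_rot":[0,0,0]},{"travel":[-0.01,0,0.08],"delta_rot":[0,0,0]},{"travel":[0,0,0.056],"delta_rot":[0,-0.01,0]},{"travel":[0,0,0],"delta_rot":[0,-0.015,0]},{"travel":[0,0,0],"delta_rot":[0,-0.015,0]},{"travel":[0,0,0],"delta_rot":[0,-0.015,0]},{"travel":[0,0,0],"delta_rot":[0,-0.0145,0]},{"travel":[0,0,0],"delta_rot":[0,0,0]},{"travel":[0,0,0],"delta_rot":[0,0,0]}]' 0
cat >goal.py <<'E'
from h import *
org=np.array([.5927,-.1777,.0837]);yaw=np.radians(1.62);n=np.array([-.4226*np.cos(yaw),-.4226*np.sin(yaw),.9063])
x=np.array([np.cos(yaw)*.9063,np.sin(yaw)*.9063,.4226]);y=np.array([-np.sin(yaw),np.cos(yaw),0]);A=R.from_matrix(np.c_[-x,y,-n])
E
python3 -c "
from goal import *
go(org+.044*n,Rg=A)"
```

```text
time_s: 3.87
tcp_pos: [0.531, -0.1789, 0.2142]
tcp_rot: [-0.013, 0.976, 0.004, 0.216]
contact_force: [1.4, -1.0, 0.1]
grip_width: 0.0857
grip_force: 0.0
travel/0.3 [-0.0029 -0.0022  0.3346] mm [ -0.9  -0.7 100.4]
rot/2pi [ 0.0002 -0.0002 -0.0002] deg [ 0.1 -0.1 -0.1]
```

```bash
python3 -m inch '[{"travel":[-0.001,-0.001,0.04],"delta_rot":[0,0,0]},{"travel":[-0.001,-0.001,0.07],"delta_rot":[0,0,0]},{"travel":[-0.001,0,0.08],"delta_rot":[0,0,0]},{"travel":[0,0,0.07],"delta_rot":[0,0,0]},{"travel":[0,0,0.045],"delta_rot":[0,0,0]},{"travel":[0,0,0.03],"delta_rot":[0,0,0]},{"travel":[0,0,0],"delta_rot":[0,0,0]},{"travel":[0,0,0],"delta_rot":[0,0,0]}]' 0
python3 -c "
from goal import *
go(org+.044*n,Rg=A)"
python3 -m inch '[{"travel":[0,0,0],"delta_rot":[0,0,0]},{"travel":[0,0,0],"delta_rot":[0,0,0]},{"travel":[0,0,0],"delta_rot":[0,0,0]},{"travel":[0,0,0],"delta_rot":[0,0,0]},{"travel":[0,0,0],"delta_rot":[0,0,0]},{"travel":[0,0,0],"delta_rot":[0,0,0]},{"travel":[0,0,0],"delta_rot":[0,0,0]},{"travel":[0,0,0],"delta_rot":[0,0,0]}]' 1 80
```

```text
time_s: 4.53
tcp_pos: [0.5758, -0.1798, 0.1237]
tcp_rot: [-0.013, 0.976, 0.003, 0.216]
contact_force: [0.3, 0.1, -0.6]
grip_width: 0.0853
grip_force: 0.0
travel/0.3 [ 0.0051  0.0053 -0.0018] mm [ 1.5  1.6 -0.5]
rot/2pi [-0.      0.     -0.0002] deg [-0.   0.  -0.1]
time_s: 5.2
tcp_pos: [0.5746, -0.1805, 0.1237]
tcp_rot: [-0.012, 0.976, 0.003, 0.217]
contact_force: [-1.1, -0.3, -0.2]
grip_width: 0.0
grip_force: 0.0
```

The jaws shut on nothing (width 0), so I need to look before doing anything else.

```bash
python3 -c "
from h import *
a,_=save('wrist','w3');b,m=save('side','s3');u=proj(m,state()['tcp_pos'])[0].astype(int);print(u,state()['grip_width'])
c=b[u[1]-70:u[1]+70,u[0]-70:u[0]+70]
cv2.imwrite('pics/s3c.png',np.hstack([cv2.resize(a,(480,360)),cv2.resize(c,(320,360))[:,:]]))"
```

```text
[289 256] -2.9431958148197373e-05
```

View pics/s3c.png

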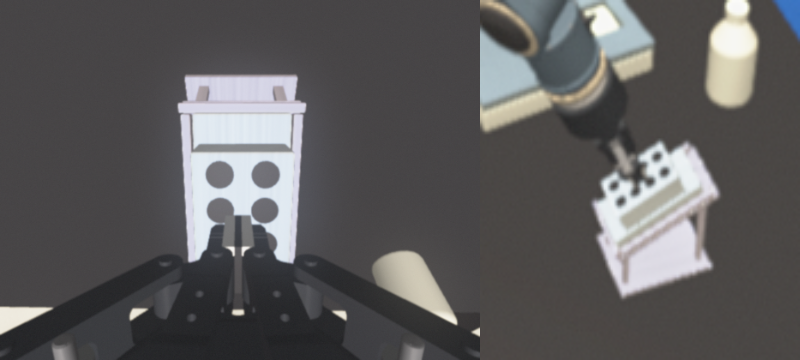

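The jaws closed above the block's top, and the block hasn't moved. The fingertips are at about (278,251) in the full wrist frame. I'll check the camera, TCP and block heights against each other.

```bash
python3 - <<'E'
from goal import *
im,m=load("w3");s=state();T=R.from_quat(s["tcp_rot"])
for z in(-.04,-.02,-.002,.005,.017):print("tool z",z,np.round(proj(m,s["tcp_pos"]+T.apply([0,0,z]))[0],1))
top=org+.05*n
print("holes pred",np.round(proj(m,[top+a*x+b*y for a in(-.03,-.01) for b in(.012,-.012)]),1).tolist())
g=cv2.cvtColor(im,cv2.COLOR_BGR2GRAY);b=cv2.inRange(g[175:262,222:335],0,130);k,_,st,ce=cv2.connectedComponentsWithStats(b)
print([(np.round(c+[222,175],1).tolist(),int(q[4])) for c,q in zip(ce[1:],st[1:]) if q[4]>200])
E=m["extrinsics"];print("cam in tool",T.inv().apply(-E[:3,:3].T@E[:3,3]-s["tcp_pos"]))
E
```

```text
tool z -0.04 [277.3 307.5]
tool z -0.02 [277.4 281.7]
tool z -0.002 [277.4 263.8]
tool z 0.005 [277.4 257.9]
tool z 0.017 [277.4 248.7]
holes pred [[309.4, 204.8], [255.3, 204.9], [308.4, 246.8], [256.2, 246.9]]
[([255.8, 203.5], 733), ([309.6, 203.5], 740), ([262.7, 248.6], 928), ([308.5, 245.2], 676)]
cam in tool [ 6.87543651e-02  6.09064269e-05 -1.50073834e-01]
```

The pose checks out, since the holes project within 2 px. But the visible fingertips sit about 15–20 mm farther back than the nominal tip, so the jaws closed just above the top face. I'll reopen, go deeper in small guarded steps, and look again.

```bash
python3 -m inch '[{"travel":[0,0,0],"delta_rot":[0,0,0]},{"travel":[0,0,0],"delta_rot":[0,0,0]},{"travel":[0,0,0],"delta_rot":[0,0,0]},{"travel":[0,0,0],"delta_rot":[0,0,0]},{"travel":[0,0,0],"delta_rot":[0,0,0]},{"travel":[0,0,0],"delta_rot":[0,0,0]},{"travel":[0.004,0.006,0.01],"delta_rot":[0,0,0]},{"travel":[0.003,0.002,0.012],"delta_rot":[0,0,0]},{"travel":[0,0,0.012],"delta_rot":[0,0,0]},{"travel":[0,0,0.012],"delta_rot":[0,0,0]},{"travel":[0,0,0],"delta_rot":[0,0,0]},{"travel":[0,0,0],"delta_rot":[0,0,0]}]' 0
python3 -c "
from goal import *
go(org+.044*n,Rg=A)
a,_=save('wrist','w4');b,m=save('side','s4');u=proj(m,state()['tcp_pos'])[0].astype(int);print(u)
c=b[u[1]-50:u[1]+50,u[0]-50:u[0]+50]
cv2.imwrite('pics/s4c.png',np.hstack([cv2.resize(a,(480,360)),cv2.resize(c,(320,360),interpolation=2)]))"
```

```text
time_s: 6.3
tcp_pos: [0.5784, -0.178, 0.1098]
tcp_rot: [-0.012, 0.976, 0.003, 0.216]
contact_force: [0.7, -0.6, -0.5]
grip_width: 0.0852
grip_force: 0.0
travel/0.3 [-0.0065 -0.0003 -0.0476] mm [ -1.9  -0.1 -14.3]
rot/2pi [-0.0002 -0.0001 -0.0005] deg [-0.1 -0.  -0.2]
[290 259]
```

View pics/s4c.png

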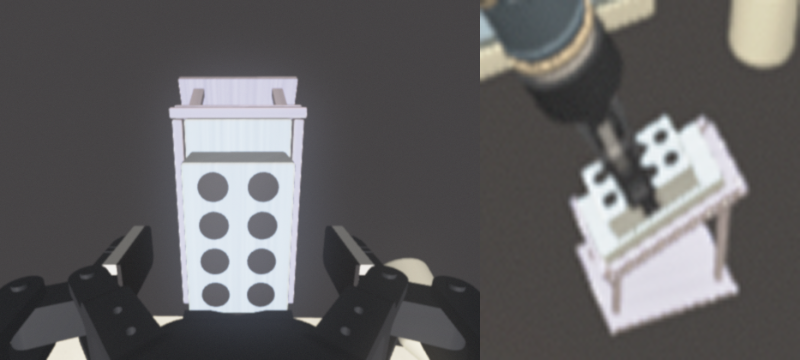

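The fingers now straddle the body, and in the side view the near fingertip is beside the body's lower half. Closing now.

```bash
python3 -m inch '[{"travel":[0,0,0],"delta_rot":[0,0,0]},{"travel":[0,0,0],"delta_rot":[0,0,0]},{"travel":[0,0,0],"delta_rot":[0,0,0]},{"travel":[0,0,0],"delta_rot":[0,0,0]},{"travel":[0,0,0],"delta_rot":[0,0,0]},{"travel":[0,0,0],"delta_rot":[0,0,0]},{"travel":[0,0,0],"delta_rot":[0,0,0]},{"travel":[0,0,0],"delta_rot":[0,0,0]}]' 1 80
python3 -c "
from goal import *
go(org+.044*n,Rg=A)"
```

```text
time_s: 7.07
tcp_pos: [0.5783, -0.1781, 0.1111]
tcp_rot: [-0.012, 0.976, 0.003, 0.217]
contact_force: [-4.4, 0.4, 6.5]
grip_width: 0.0514
grip_force: 82.7
travel/0.3 [-0.0051 -0.0002 -0.0436] mm [ -1.5  -0.  -13.1]
rot/2pi [-0.0001  0.0002 -0.0005] deg [-0.1  0.1 -0.2]
```

```bash
python3 -m inch '[{"travel":[0,0,-0.01],"delta_rot":[0,0,0]},{"travel":[0,0,-0.02],"delta_rot":[0,0,0]},{"travel":[0,0,-0.03],"delta_rot":[0,0,0]},{"travel":[0,0,-0.04],"delta_rot":[0,0,0]},{"travel":[0,0,-0.05],"delta_rot":[0,0,0]},{"travel":[0,0,-0.06],"delta_rot":[0,0,0]},{"travel":[0,0,-0.06],"delta_rot":[0,0,0]},{"travel":[0,0,-0.05],"delta_rot":[0,0,0]},{"travel":[0,0,-0.03],"delta_rot":[0,0,0]},{"travel":[0,0,-0.02],"delta_rot":[0,0,0]},{"travel":[0,0,0],"delta_rot":[0,0,0]},{"travel":[0,0,0],"delta_rot":[0,0,0]},{"travel":[0,0,0],"delta_rot":[0,0,0]}]' 1 80
python3 -c "
from goal import *
a,m=save('wrist','w5');b,_=save('side','s5')
cv2.imwrite('pics/s5c.png',np.hstack([cv2.resize(a,(480,360)),cv2.resize(b[190:310,230:350],(320,360),interpolation=2)]))"
```

```text
time_s: 8.15
tcp_pos: [0.5311, -0.1788, 0.2099]
tcp_rot: [-0.013, 0.976, 0.003, 0.216]
contact_force: [-0.3, -0.0, -3.7]
grip_width: 0.0513
grip_force: 84.2
```

View pics/s5c.png

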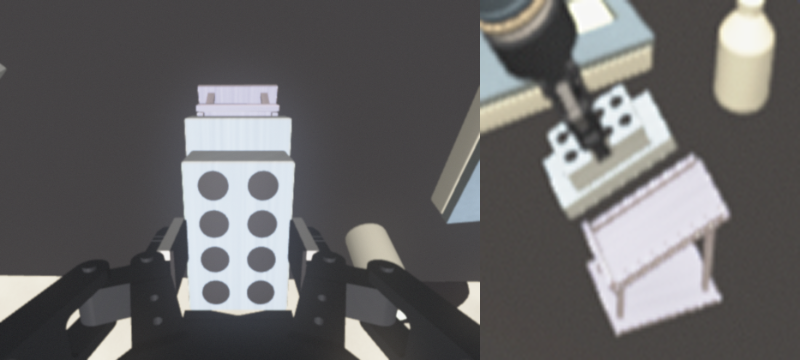

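The block is clear of the rack and held squarely: the holes at columns 213–262 of the resized frame are parallel to the jaws. I'll get its pose in the tool frame from the 24 x 20 mm hole grid, then the target.

```bash
cat >inhand.py <<'E'
from h import *
def holes(im):
    g=cv2.cvtColor(im,cv2.COLOR_BGR2GRAY);b=cv2.inRange(g[190:356,222:336],0,150)
    k,l,st,ce=cv2.connectedComponentsWithStats(b)
    H=np.array([c+[222,190] for c,q in zip(ce[1:],st[1:]) if 350<q[4]<1400 and q[2]<48 and q[3]<45])
    return H[np.argsort(H[:,1])]
def blockpose(im,m,s):
    H=holes(im);assert len(H)==8,H
    rows=[sorted(H[2*i:2*i+2].tolist()) for i in range(4)];uv=np.array(rows).reshape(-1,2)
    # image top = block -x ; image right = +y
    obj=np.array([[x,y,.05] for x in(-.03,-.01,.01,.03) for y in(-.012,.012)])
    _,rv,tv=cv2.solvePnP(obj,uv,m["K"],None);err=np.abs(cv2.projectPoints(obj,rv,tv,m["K"],None)[0][:,0]-uv).max()
    E=m["extrinsics"];Rb=E[:3,:3].T@cv2.Rodrigues(rv)[0];p=E[:3,:3].T@(tv[:,0]-E[:3,3])
    return p,R.from_matrix(Rb),err
nest=np.array([.608,.187,.04]);yaw=np.radians(8.4)
E
python3 - <<'E'
from inhand import *
im,m=load("w5");s=state();T=R.from_quat(s["tcp_rot"])
p,Rb,e=blockpose(im,m,s);print("block",p,"err px",e,"euler",Rb.as_euler("ZYX",True))
t=T.inv().apply(p-s["tcp_pos"]);rel=(T.inv()*Rb);print("block in tool mm",t*1e3,"rel to flip deg",np.degrees((R.from_matrix(np.diag([-1,1,-1.]))*rel).as_rotvec()))
up=s["tcp_pos"]
Rg=R.from_euler("z",yaw)*R.from_matrix(np.diag([-1,1,-1.]))
tgt=nest-Rg.apply([t[0],t[1],0])+[0,0,.031];print("tcp target home",tgt)
go(up,Rg=R.from_matrix(np.diag([-1,1,-1.])))
print("level then world delta to 90mm above",tgt+[0,0,.09]-up)
E
```

```text
block [ 0.54566893 -0.1783132   0.18103402] err px 0.08776341729571868 euler [  1.58313337 -24.65063884   0.03937077]
block in tool mm [-0.98306333  0.26138635 32.18908759] rel to flip deg [0.06830766 0.25815864 0.12439949]
tcp target home [0.60706567 0.18659781 0.071     ]
travel/0.3 [0. 0. 0.] mm [0. 0. 0.]
rot/2pi [0.001  0.0692 0.004 ] deg [ 0.3 24.9  1.4]
level then world delta to 90mm above [ 0.0758339   0.36555295 -0.04881471]
```

```bash
python3 -m inch '[{"travel":[0,0,0],"delta_rot":[0,0.01,0]},{"travel":[0,0,0],"delta_rot":[0,0.015,0]},{"travel":[0,0,0],"delta_rot":[0,0.015,0]},{"travel":[0,0,0],"delta_rot":[0,0.015,0]},{"travel":[0,0,0],"delta_rot":[0,0.014,0]},{"travel":[-0.01,0.04,0],"delta_rot":[0,0,0]},{"travel":[-0.02,0.08,0],"delta_rot":[0,0,0]},{"travel":[-0.03,0.1,0],"delta_rot":[0,0,0]},{"travel":[-0.03,0.12,0],"delta_rot":[0,0,0]},{"travel":[-0.03,0.12,0],"delta_rot":[0,0,0]},{"travel":[-0.03,0.12,0],"delta_rot":[0,0,0]},{"travel":[-0.03,0.12,0],"delta_rot":[0,0,0]},{"travel":[-0.03,0.12,0],"delta_rot":[0,0,0]},{"travel":[-0.03,0.12,0],"delta_rot":[0,0,0]},{"travel":[-0.02,0.11,0],"delta_rot":[0,0,-0.004]},{"travel":[-0.02,0.09,0],"delta_rot":[0,0,-0.005]},{"travel":[0,0.05,0],"delta_rot":[0,0,-0.005]},{"travel":[0,0.02,0],"delta_rot":[0,0,-0.005]},{"travel":[0,0,0],"delta_rot":[0,0,0]},{"travel":[0,0,0],"delta_rot":[0,0,0]}]' 1 80
cat >chk.py <<'E'
from inhand import *
import sys
im,m=save("wrist",sys.argv[1]);s=state();T=R.from_quat(s["tcp_rot"])
p,Rb,e=blockpose(im,m,s);Z=R.from_euler("z",yaw)
print("block",p.round(4),"err px",round(e,2),"in nest frame mm",(Z.inv().apply(p-nest)*1e3).round(1),"rot deg",np.degrees((Z.inv()*Rb).as_rotvec()).round(2),"grip",s["grip_width"],s["grip_force"])
print("in tool axes mm to go",(T.inv().apply(nest-p)*1e3).round(1),"units",(T.inv().apply(nest-p)/.3).round(4))
w=(Rb.inv()*Z).as_rotvec();q=T.inv()*Rb;print("turn tool axes units",(q.apply(w)/2/np.pi).round(4))
E
python3 chk.py w6
```

```text
time_s: 9.92
tcp_pos: [0.604, 0.1838, 0.2109]
tcp_rot: [-0.071, 0.997, -0.001, 0.001]
contact_force: [1.0, -0.1, -3.0]
grip_width: 0.051
grip_force: 84.4
block [0.6061 0.1839 0.1787] err px 0.1 in nest frame mm [ -2.4  -2.8 138.7] rot deg [-0.11 -0.05 -0.18] grip 0.051194010553897634 84.39627170562744
in tool axes mm to go [ -2.    3.1 138.7] units [-0.0065  0.0103  0.4623]
turn tool axes units [-0.0003  0.0001 -0.0005]
```

```bash
python3 -m inch '[{"travel":[-0.003,0.005,0.03],"delta_rot":[0,0,0]},{"travel":[-0.004,0.005,0.05],"delta_rot":[0,0,0]},{"travel":[0,0,0.06],"delta_rot":[0,0,0]},{"travel":[0,0,0.07],"delta_rot":[0,0,0]},{"travel":[0,0,0.06],"delta_rot":[0,0,0]},{"travel":[0,0,0.05],"delta_rot":[0,0,0]},{"travel":[0,0,0.04],"delta_rot":[0,0,0]},{"travel":[0,0,0.02],"delta_rot":[0,0,0]},{"travel":[0,0,0],"delta_rot":[0,0,0]},{"travel":[0,0,0],"delta_rot":[0,0,0]},{"travel":[0,0,0],"delta_rot":[0,0,0]}]' 1 80
python3 chk.py w7
```

```text
time_s: 10.88
tcp_pos: [0.6072, 0.1892, 0.0982]
tcp_rot: [-0.072, 0.997, 0.0, 0.003]
contact_force: [0.1, -0.3, -2.8]
grip_width: 0.0514
grip_force: 84.3
block [0.6094 0.1894 0.066 ] err px 0.09 in nest frame mm [ 1.7  2.1 26. ] rot deg [ 0.03 -0.28 -0.06] grip 0.051120965916342374 84.345703125
in tool axes mm to go [ 1.8 -2.2 26. ] units [ 0.0061 -0.0072  0.0867]
turn tool axes units [ 0.0001  0.0008 -0.0002]
```

```bash
python3 -m inch '[{"travel":[0.006,-0.007,0],"delta_rot":[0,0.0008,0]},{"travel":[0,0,0.01],"delta_rot":[0,0,0]},{"travel":[0,0,0.01],"delta_rot":[0,0,0]},{"travel":[0,0,0],"delta_rot":[0,0,0]},{"travel":[0,0,0],"delta_rot":[0,0,0]},{"travel":[0,0,0],"delta_rot":[0,0,0]}]' 1 80
python3 chk.py w8
```

```text
time_s: 11.43
tcp_pos: [0.6048, 0.1869, 0.0911]
tcp_rot: [-0.072, 0.997, -0.0, -0.001]
contact_force: [0.4, 0.1, -3.8]
grip_width: 0.0511
grip_force: 84.4
block [0.6066 0.187  0.0589] err px 0.08 in nest frame mm [-1.4  0.2 18.9] rot deg [-0.02  0.2  -0.03] grip 0.05090038588202044 84.39486622810364
in tool axes mm to go [-1.4 -0.2 18.9] units [-0.0046 -0.0007  0.063 ]
turn tool axes units [-0.0001 -0.0005 -0.0001]
```

Within bevel tolerance. I'll lower into the pocket gently and watch the force.

```bash
python3 -m inch '[{"travel":[-0.003,0,0.01],"delta_rot":[0,0,0]},{"travel":[0,0,0.01],"delta_rot":[0,0,0]},{"travel":[0,0,0.01],"delta_rot":[0,0,0]},{"travel":[0,0,0.01],"delta_rot":[0,0,0]},{"travel":[0,0,0.008],"delta_rot":[0,0,0]},{"travel":[0,0,0],"delta_rot":[0,0,0]},{"travel":[0,0,0],"delta_rot":[0,0,0]}]' 1 80
python3 chk.py w9
```

```text
time_s: 12.07
tcp_pos: [0.6055, 0.1869, 0.0765]
tcp_rot: [-0.072, 0.997, -0.0, -0.001]
contact_force: [0.5, -0.0, -4.9]
grip_width: 0.051
grip_force: 84.4
block [0.6074 0.187  0.0443] err px 0.07 in nest frame mm [-0.5  0.1  4.3] rot deg [-0.04  0.11 -0.04] grip 0.05127059951789647 84.39531326293945
in tool axes mm to go [-0.6 -0.1  4.3] units [-0.0018 -0.0004  0.0143]
turn tool axes units [-0.0001 -0.0003 -0.0001]
```

```bash
python3 -m inch '[{"travel":[0,0,0.005],"delta_rot":[0,0,0]},{"travel":[0,0,0.005],"delta_rot":[0,0,0]},{"travel":[0,0,0.003],"delta_rot":[0,0,0]},{"travel":[0,0,0.003],"delta_rot":[0,0,0]},{"travel":[0,0,0],"delta_rot":[0,0,0]},{"travel":[0,0,0],"delta_rot":[0,0,0]}]' 1 80
python3 chk.py w10
```

```text
time_s: 12.62
tcp_pos: [0.6056, 0.1869, 0.0719]
tcp_rot: [-0.072, 0.997, -0.0, -0.001]
contact_force: [0.4, 0.5, -3.3]
grip_width: 0.0511
grip_force: 84.4
block [0.6074 0.1871 0.0398] err px 0.07 in nest frame mm [-0.5  0.2 -0.2] rot deg [ 0.    0.19 -0.02] grip 0.05109816826953792 84.39511299133301
in tool axes mm to go [-0.5 -0.2 -0.2] units [-0.0018 -0.0006 -0.0008]
turn tool axes units [ 0.     -0.0005 -0.0001]
```

```bash
python3 -m inch '[{"travel":[0,0,0.003],"delta_rot":[0,0,0]},{"travel":[0,0,0.002],"delta_rot":[0,0,0]},{"travel":[0,0,0],"delta_rot":[0,0,0]},{"travel":[0,0,0],"delta_rot":[0,0,0]},{"travel":[0,0,0],"delta_rot":[0,0,0]}]' 1 80
python3 chk.py w11
```

```text
time_s: 13.08
tcp_pos: [0.6058, 0.187, 0.0709]
tcp_rot: [-0.072, 0.997, -0.0, -0.001]
contact_force: [-1.8, 0.0, 1.6]
grip_width: 0.0513
grip_force: 84.9
block [0.6079 0.1872 0.0387] err px 0.05 in nest frame mm [-0.1  0.2 -1.3] rot deg [-0.03 -0.09 -0.02] grip 0.05142817901821544 84.94455814361572
in tool axes mm to go [-0.1 -0.2 -1.3] units [-0.0003 -0.0007 -0.0044]
turn tool axes units [-0.0001  0.0003 -0.    ]
```

The block is on the floor: the force reversed and the pose is square. Releasing and rising.

```bash
python3 -m inch '[{"travel":[0,0,0],"delta_rot":[0,0,0]},{"travel":[0,0,0],"delta_rot":[0,0,0]},{"travel":[0,0,0],"delta_rot":[0,0,0]},{"travel":[0,0,0],"delta_rot":[0,0,0]},{"travel":[0,0,0],"delta_rot":[0,0,0]},{"travel":[0,0,0],"delta_rot":[0,0,0]},{"travel":[0,0,-0.03],"delta_rot":[0,0,0]},{"travel":[0,0,-0.06],"delta_rot":[0,0,0]},{"travel":[0,0,-0.1],"delta_rot":[0,0,0]},{"travel":[0,0,-0.1],"delta_rot":[0,0,0]},{"travel":[0,0,-0.1],"delta_rot":[0,0,0]},{"travel":[0.05,0,-0.08],"delta_rot":[0,0,0]},{"travel":[0.1,0,-0.05],"delta_rot":[0,0,0]},{"travel":[0.05,0,0],"delta_rot":[0,0,0]},{"travel":[0,0,0],"delta_rot":[0,0,0]},{"travel":[0,0,0],"delta_rot":[0,0,0]}]' 0
python3 -c "
from h import *
save('wrist','w12')"
```

```text
time_s: 14.47
tcp_pos: [0.5465, 0.1785, 0.2276]
tcp_rot: [-0.072, 0.997, 0.0, -0.0]
contact_force: [1.2, 0.6, 0.3]
grip_width: 0.0854
grip_force: 0.0
```

View pics/w12.png

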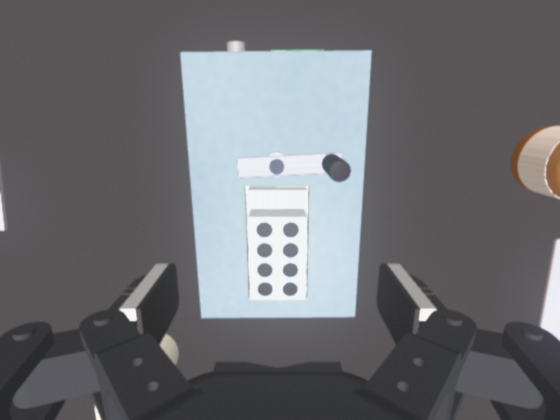

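The block is seated squarely in the pocket, with body holes at columns 265–291, rows 230–289. The knob top is at (340,170) and the pivot at (277,167). Next is the approach to the knob.

```bash
cat >kn.py <<'E'
from inhand import *
piv=np.array([.524,.1745,0])
def knobang(k): d=R.from_euler("z",-yaw).apply(k-piv);return np.arctan2(d[1],d[0])-np.pi/2,np.hypot(*d[:2])
E
python3 - <<'E'
from kn import *
im,m=load("w12");k=cast(m,[340,170],.1175)[0];a,rr=knobang(k);print("knob",k,"angle",a,"radius",rr,"pivot",cast(m,[277,167],.0715))
k=piv+R.from_euler("z",yaw).apply([.05*np.cos(a+np.pi/2),.05*np.sin(a+np.pi/2),0]);print(k)
Rg=R.from_euler("z",yaw+a)*R.from_matrix(np.diag([-1,1,-1.]))
go([k[0],k[1],.093],Rg=Rg);print(state()["joint_positions"])
E
```

```text
knob [0.51283165 0.22279022 0.1175    ] angle 0.08067189180351031 radius 0.04956488167564736 pivot [[0.52438973 0.17478642 0.0715    ]]
[0.51273361 0.22321415 0.        ]
travel/0.3 [0.0912 0.1641 0.4468] mm [ 27.4  49.2 134. ]
rot/2pi [-0.     -0.0001 -0.0131] deg [-0.  -0.  -4.7]
[-0.59852097  0.30379029  0.26439541  1.78303572 -0.08948656  1.06720309
  1.41311708]
```

```bash
python3 -m inch '[{"travel":[0.03,0.05,0],"delta_rot":[0,0,0]},{"travel":[0.04,0.07,0],"delta_rot":[0,0,0]},{"travel":[0.021,0.044,0],"delta_rot":[0,0,0]},{"travel":[0,0,0.04],"delta_rot":[0,0,0.016]},{"travel":[0,0,0.04],"delta_rot":[0,0,0.018]},{"travel":[0,0,0.04],"delta_rot":[0,0,0.018]},{"travel":[0,0,0.03],"delta_rot":[0,0,0.018]},{"travel":[0,0,0],"delta_rot":[0,0,0.016]},{"travel":[0,0,0],"delta_rot":[0,0,0.012]},{"travel":[0,0,0],"delta_rot":[0,0,0]},{"travel":[0,0,0],"delta_rot":[0,0,0]}]' 0
python3 - <<'E'
from kn import *
a=.081;k=[.5127,.2232,.093]
go(k,Rg=R.from_euler("z",yaw+a-np.radians(40))*R.from_matrix(np.diag([-1,1,-1.])));print(state()["joint_positions"][6])
E
```

```text
time_s: 15.43
tcp_pos: [0.5131, 0.2232, 0.181]
tcp_rot: [0.233, 0.973, -0.001, -0.001]
contact_force: [-0.2, 0.3, 0.8]
grip_width: 0.0853
grip_force: 0.0
travel/0.3 [7.000e-04 1.000e-04 2.935e-01] mm [ 0.2  0.  88. ]
rot/2pi [-0.0004 -0.0002  0.0002] deg [-0.1 -0.1  0.1]
0.7466675785312481
```

```bash
python3 -m inch '[{"travel":[0,0,0.03],"delta_rot":[0,0,0]},{"travel":[0,0,0.05],"delta_rot":[0,0,0]},{"travel":[0,0,0.06],"delta_rot":[0,0,0]},{"travel":[0,0,0.06],"delta_rot":[0,0,0]},{"travel":[0,0,0.05],"delta_rot":[0,0,0]},{"travel":[0,0,0.03],"delta_rot":[0,0,0]},{"travel":[0,0,0.013],"delta_rot":[0,0,0]},{"travel":[0,0,0],"delta_rot":[0,0,0]}]' 0
python3 -m inch '[{"travel":[0,0,0],"delta_rot":[0,0,0]},{"travel":[0,0,0],"delta_rot":[0,0,0]},{"travel":[0,0,0],"delta_rot":[0,0,0]},{"travel":[0,0,0],"delta_rot":[0,0,0]},{"travel":[0,0,0],"delta_rot":[0,0,0]},{"travel":[0,0,0],"delta_rot":[0,0,0]},{"travel":[0,0,0],"delta_rot":[0,0,0]},{"travel":[0,0,0],"delta_rot":[0,0,0]},{"travel":[0,0,0],"delta_rot":[0,0,0]},{"travel":[0,0,0],"delta_rot":[0,0,0]}]' 1 25
```

```text
time_s: 16.1
tcp_pos: [0.5119, 0.2227, 0.0928]
tcp_rot: [0.233, 0.972, -0.001, -0.001]
contact_force: [0.1, -0.0, 1.0]
grip_width: 0.0857
grip_force: 0.0
time_s: 16.93
tcp_pos: [0.5125, 0.2234, 0.0941]
tcp_rot: [0.233, 0.972, -0.0, -0.001]
contact_force: [-0.8, 0.6, 4.4]
grip_width: 0.0167
grip_force: 25.1
```

The knob is gripped. The tips touch the arm slightly, so I'll ease up 3 mm and then swing along the arc.

```bash
python3 -m inch '[{"travel":[0,0,-0.01],"delta_rot":[0,0,0]},{"travel":[0,0,0],"delta_rot":[0,0,0]},{"travel":[0.00906,-0.00819,0],"delta_rot":[0,0,-0.01167]},{"travel":[0.00906,-0.00819,0],"delta_rot":[0,0,-0.01167]},{"travel":[0.00906,-0.00819,0],"delta_rot":[0,0,-0.01167]},{"travel":[0.00906,-0.00819,0],"delta_rot":[0,0,-0.01167]},{"travel":[0,0,0],"delta_rot":[0,0,0]},{"travel":[0,0,0],"delta_rot":[0,0,0]}]' 1 25
python3 -c "
from kn import *
print(knobang(state()['tcp_pos']))"
```

```text
time_s: 17.6
tcp_pos: [0.4969, 0.2172, 0.0948]
tcp_rot: [0.089, 0.996, -0.001, -0.003]
contact_force: [1.5, 1.7, -19.4]
grip_width: 0.0163
grip_force: 25.5
(np.float64(0.41964845407618423), np.float64(0.050567697834681555))
```

```bash
python3 -m inch '[{"travel":[0,0,0.007],"delta_rot":[0,0,0]},{"travel":[0.00906,-0.00819,0],"delta_rot":[0,0,-0.01167]},{"travel":[0.00906,-0.00819,0],"delta_rot":[0,0,-0.01167]},{"travel":[0.00906,-0.00819,0],"delta_rot":[0,0,-0.01167]},{"travel":[0.00906,-0.00819,0],"delta_rot":[0,0,-0.01167]},{"travel":[0.00906,-0.00819,0],"delta_rot":[0,0,-0.01167]},{"travel":[0.00906,-0.00819,0],"delta_rot":[0,0,-0.01167]},{"travel":[0.00906,-0.00819,0],"delta_rot":[0,0,-0.01167]},{"travel":[0.00906,-0.00819,0],"delta_rot":[0,0,-0.01167]},{"travel":[0,0,0],"delta_rot":[0,0,0]},{"travel":[0,0,0],"delta_rot":[0,0,0]}]' 1 25
python3 -c "
from kn import *
print(knobang(state()['tcp_pos']),state()['joint_positions'])"
```

```text
time_s: 18.52
tcp_pos: [0.4778, 0.1964, 0.0945]
tcp_rot: [-0.201, 0.979, -0.0, -0.002]
contact_force: [-3.5, 1.3, -8.2]
grip_width: 0.0168
grip_force: 26.4
(np.float64(0.9820115443497599), np.float64(0.05115747474829685)) [-0.55665956  0.3713096   0.10561388  2.03412533 -0.05775628  0.74332381
  1.56109138]
```

```bash
python3 -m inch '[{"travel":[0.00906,-0.00819,0],"delta_rot":[0,0,-0.01167]},{"travel":[0.00906,-0.00819,0],"delta_rot":[0,0,-0.01167]},{"travel":[0.00906,-0.00819,0],"delta_rot":[0,0,-0.01167]},{"travel":[0.00906,-0.00819,0],"delta_rot":[0,0,-0.01167]},{"travel":[0.00906,-0.00819,0],"delta_rot":[0,0,-0.01167]},{"travel":[0.00906,-0.00819,0],"delta_rot":[0,0,-0.01167]},{"travel":[0.00906,-0.00819,0],"delta_rot":[0,0,-0.01167]},{"travel":[0.00906,-0.00819,0],"delta_rot":[0,0,-0.01167]},{"travel":[0,0,0],"delta_rot":[0,0,0]},{"travel":[0,0,0],"delta_rot":[0,0,0]}]' 1 25
python3 -c "
from kn import *
print(knobang(state()['tcp_pos']),state()['joint_positions'])"
```

```text
time_s: 19.35
tcp_pos: [0.473, 0.1675, 0.0945]
tcp_rot: [-0.476, 0.88, 0.0, -0.002]
contact_force: [-4.5, -0.1, -7.3]
grip_width: 0.0168
grip_force: 26.6
(np.float64(1.5598265099568036), np.float64(0.05145304178140601)) [-0.40470632  0.35200844 -0.02407973  2.06071135  0.01231443  0.73354953
  2.12590269]
```

```bash
python3 -m inch '[{"travel":[0.004,-0.0035,0],"delta_rot":[0,0,0]},{"travel":[0,0,0],"delta_rot":[0,0,0]},{"travel":[0,0,0],"delta_rot":[0,0,0]},{"travel":[0,0,0],"delta_rot":[0,0,0]}]' 1 25
python3 -m inch '[{"travel":[0,0,0],"delta_rot":[0,0,0]},{"travel":[0,0,0],"delta_rot":[0,0,0]},{"travel":[0,0,0],"delta_rot":[0,0,0]},{"travel":[0,0,0],"delta_rot":[0,0,0]},{"travel":[0,0,0],"delta_rot":[0,0,0]},{"travel":[0,0,0],"delta_rot":[0,0,0]},{"travel":[0,0,0],"delta_rot":[0,0,0]},{"travel":[0,0,-0.03],"delta_rot":[0,0,0]},{"travel":[0,0,-0.06],"delta_rot":[0,0,0]},{"travel":[0,0,-0.1],"delta_rot":[0,0,0]},{"travel":[0,0,-0.1],"delta_rot":[0,0,0]},{"travel":[0,0,-0.1],"delta_rot":[0,0,0]},{"travel":[0,0,-0.1],"delta_rot":[0,0,0]},{"travel":[0,0,-0.05],"delta_rot":[0,0,0]},{"travel":[0,0,0],"delta_rot":[0,0,0]},{"travel":[0,0,0],"delta_rot":[0,0,0]}]' 0
python3 -c "
from h import *
a,_=save('wrist','w13');b,_=save('side','s13');cv2.imwrite('pics/end.png',np.hstack([cv2.resize(a,(440,330)),cv2.resize(b[150:260,170:290],(360,330))]))"
```

```text
time_s: 19.68
tcp_pos: [0.4731, 0.167, 0.0945]
tcp_rot: [-0.477, 0.879, 0.0, -0.002]
contact_force: [-5.3, 0.5, -7.0]
grip_width: 0.0171
grip_force: 26.5
time_s: 21.02
tcp_pos: [0.4747, 0.1668, 0.2579]
tcp_rot: [-0.477, 0.879, 0.0, 0.0]
contact_force: [-0.1, 0.6, -0.9]
grip_width: 0.0849
grip_force: 0.0
```

View pics/end.png

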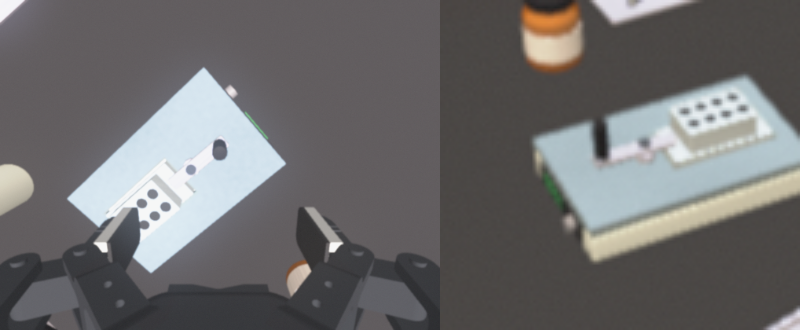

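The latch lies along the shaker's x with its tongue over the block's foot. The knob is at (219,149) and the pivot at (191,170) in the left panel, and the gripper is clear. Before handing in, I'll check the angle.

```bash
python3 -c "
from kn import *
im,m=load('w13');k=560/440
print(knobang(cast(m,[219*k,147*k],.1175)[0]),cast(m,[191*k,170*k],.0715)); r.sign_off()"
```

```text
(np.float64(-4.611038149177509), np.float64(0.055294282101035576)) [[0.52385253 0.17505467 0.0715    ]]
the job is handed in; nothing more can be done
```

The long block is seated flat and square in the shaker's pocket, and the latch is at or near its stop over the block's foot (about 1.56 rad from the arm while gripped, about 1.67 from the last picture). The arm is clear, I never approached the bottle, jar or small block, and the job is handed in; it gave no pass/fail result.

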